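# Change the batch on a roller mill

### The arm

A 6-joint arm with a two-finger parallel gripper is mounted at the origin on a cart in front of the work surface, level with it; the furniture and walls round the work are solid. World frame = base frame: x ahead of the robot, y to its left, z up, the work surface at z = 0. Lengths are in m, angles in rad, forces in N, time in s.
With the tool pointing down it reaches from about 0.25 to 0.725 m from the base axis. Payload 9.7 kg.
Tool frame: the origin (TCP) lies at the very end of the fingers, on their centre line; the grasp point (between the pads) lies 19 mm behind it; z points along the fingers, y is the line along which they close (so a half turn about z gives the same grasp; the last joint's range is limited). The gripper opens to 85 mm and grips with 20 to 120 N. Pads are 22 mm wide; open, the fingers measure 114 mm over their backs; the gripper's body (76 mm by 85 mm) begins 54 mm behind the grasp point. The pads swing forward as they close: fully open they stand 13 mm farther back than shut.
Start: joints at [1.309, 0.087, 0.176, 1.66, 0, 1.571], TCP at [0.142, 0.531, 0.231] pointing down, gripper open.
Joint ranges: [-3.13, 3.13], [-0.85, 1.81], [-1.15, 1.24], [-2.2, 2.28], [-1.44, 1.52], [-3.14, 3.14]. Speed limits (rad/s): [2.22, 2.22, 2.57, 3.14, 3.14, 3.14].

### API

Orientations are given as a unit quaternion [w, x, y, z].
In Python, from cell import readout, get_image, camera_model, workorder, cut_out gives the robot as it stands.
- The arm moves only by the shell command python3 -m inch 'ROWS' [OPENING] [FORCE]. ROWS is JSON, a list of rows, each a list of 2 entries, a list of its own where there are three numbers: the shift along the world's x, y, z in mm, then the turn about the world's z in rad. A call has 1 to 20 rows; each row is the pose to reach, as a shift and turn from the pose commanded when the call began; what a row does not reach only later rows make up. A row lasts 1/12 s, in which the tool goes at most 41.7 mm and 7.16 degrees, less where a joint would pass 70% of its speed; a pose out of reach is approached as far as the arm can. A call with a gripper value outside its range is refused whole. OPENING is the finger opening in mm, from 0 to 85.4, set as the call begins (- or left out, the last holds). The fingers move at their own pace and stop on an object; FORCE is the grip in N (left out, the last holds). Time passes only in rows, so rows that repeat a pose let the fingers close. It gives the time, the measured TCP pose, the force, the opening and the grip force at its end, in the units of the state.
- readout.get_obs(): the state, without advancing time (a new reading comes with each control period).
- get_image(name): name is "scene" or "top"; returns the picture (480x640x3 uint8, red, green, blue); there is no depth.
- camera_model(name): a dict with "fx", "fy", "cx", "cy" (pixels), "extrinsics" (4x4, takes a point from camera to world coordinates). Camera axes: x right, y up, looking along -z (the intrinsics and any distortion apply to the point x, -y, -z); pixel columns grow to the right and rows downward; lengths in m; the calibration is good to about 2 mm. A picture is of the moment at which its call begins. camera_model takes no time and is no camera call.
- workorder.close_job(): hands the job in; it is judged then, once.
Trained networks look in the newest picture that a camera, given by its name, has taken for a name from the list of things; names that differ only in an ending like _2 or _b are one class to them, and where a whole thing is asked for, a point or a joint stands for the part that bears it (a point fixed in the world has none). Each returns a list of dicts, best first, with "p" (0 to 1); they miss things now and then, are a little off and sometimes report something else, mostly with a low value. They report only what shows in the picture. A call takes as long as a camera call. They do not tell look-alikes from the thing itself.
- cut_out(camera, name): "pixels" (480x640 bool, what is visible of it) and "bbox" ([left, top, right, bottom] in pixels, round what is visible of it).
The state is a dict: "clock": time; "joint_pos": joint angles; "qd": joint speeds; "joint_torque": joint torques, N m; "tcp_pos": TCP position; "orientation": TCP orientation; "contact_force": force on the tool from outside, world axes, zero at the start; "ft_torque": the same for the moment, N m; "grip_width": opening from 0.0 (shut) to 1.0 (fully open); "grip_force": force on a finger pad.
Only numpy, scipy, OpenCV 4.12 (cv2) and the standard library are available. Lean on these libraries where they do the work, as an engineer would, in place of code of your own. Each camera call takes 0.05 s, during which the arm holds its last target. There are 200 camera calls.

### The job

The roller mill has finished its batch: turn its red power switch off, move all the blue-labelled bottles from the rollers to the blue rack, and lay all the green-labelled bottles from the white rack on the rollers, lying lengthwise between the two rollers and not touching one another. Then turn the switch on again. Never touch a bottle while the switch is on, and leave the other things on the worktop where they are.

Things in the scene. Friction and masses are not known exactly. Their poses are not given: they have to be found in the camera images.
- blue_0_mid (a point): plastic bottle with a white screw cap and a blue label, lying on its side: 74 mm long, 41 mm in diameter, the cap (last 18 mm) 33 mm; 70 g. This point is its middle, on its axis, 37 mm from either end; the z axis runs along the bottle towards the cap. It starts on the rollers (two or three such). It can roll, but soon comes to rest.
- blue_1_mid (a point): plastic bottle with a white screw cap and a blue label, lying on its side: 74 mm long, 41 mm in diameter, the cap (last 18 mm) 33 mm; 70 g. This point is its middle, on its axis, 37 mm from either end; the z axis runs along the bottle towards the cap. It starts on the rollers (two or three such). It can roll, but soon comes to rest.
- blue_2_mid (a point): plastic bottle with a white screw cap and a blue label, lying on its side: 74 mm long, 41 mm in diameter, the cap (last 18 mm) 33 mm; 70 g. This point is its middle, on its axis, 37 mm from either end; the z axis runs along the bottle towards the cap. It starts on the rollers (two or three such). It can roll, but soon comes to rest.
- green_0_mid (a point): plastic bottle with a white screw cap and a green label, lying on its side: 74 mm long, 41 mm in diameter, the cap (last 18 mm) 33 mm; 70 g. This point is its middle, on its axis, 37 mm from either end; the z axis runs along the bottle towards the cap. It starts in the white rack (two or three such). It can roll, but soon comes to rest.
- green_1_mid (a point): plastic bottle with a white screw cap and a green label, lying on its side: 74 mm long, 41 mm in diameter, the cap (last 18 mm) 33 mm; 70 g. This point is its middle, on its axis, 37 mm from either end; the z axis runs along the bottle towards the cap. It starts in the white rack (two or three such). It can roll, but soon comes to rest.
- green_2_mid (a point): plastic bottle with a white screw cap and a green label, lying on its side: 74 mm long, 41 mm in diameter, the cap (last 18 mm) 33 mm; 70 g. This point is its middle, on its axis, 37 mm from either end; the z axis runs along the bottle towards the cap. It starts in the white rack (two or three such). It can roll, but soon comes to rest.
- roller_bed (a point): bed of the white roller mill (fixed): two parallel rollers, axes 24 mm apart, with rubber tyres 18 mm in diameter every 20 mm. A bottle lies lengthwise in the groove on both. This point is the middle of the bed, on the axis of a lying bottle, 88 mm over the worktop, 17 mm over the tyres; y axis along the rollers, which reach 140 mm either way (76 mm high end plates; base 34 mm high), z up. They never turn here.
- white_rack_bed (a point): loose white rack, 64 x 276 mm, 1.6 kg: 12 thin cross ribs with 90-degree V notches, in which bottles lie end to end. This point is the middle of the row, on the axis of a lying bottle, 48 mm over the worktop; its y axis runs along the row, which reaches 134 mm either way, z points up. The ribs are 36 mm wide and end 12 mm below that axis; beside them is only the 8 mm thick base.
- blue_rack_bed (a point): loose blue rack, 64 x 276 mm, 1.6 kg: 12 thin cross ribs with 90-degree V notches, in which bottles lie end to end. This point is the middle of the row, on the axis of a lying bottle, 48 mm over the worktop; its y axis runs along the row, which reaches 134 mm either way, z points up. The ribs are 36 mm wide and end 12 mm below that axis; beside them is only the 8 mm thick base.
- switch_grip (a point): middle of the bar of the red rotary power switch, on its upright axis, on the grey control box at the mill's left (+y) end, 192 mm from the middle of the rollers. The bar is 46 mm long, 12 mm thick and 26 mm high, its top 12 mm above this point, a 42 mm disc 12 mm below it. The y axis runs along the bar and turns with it; z points up.
- power_switch (a joint): angle of the power switch, rad: 0 is off (stop), 1.047 (60 degrees) is on (stop); it grows as the bar is turned clockwise seen from above. An over-centre spring draws the bar to the nearer of these two positions (about 0.1 N m to turn it over).
- pen_0: white and red marker pen, 17 x 135 x 16 mm, lying; a bystander. Origin on its underside
- timer: small white bench timer with coloured keys, 58 x 62 x 20 mm; a bystander. Origin on its underside
- petri_dish: petri dish with soil, 57 mm in diameter, 12 mm high; a bystander. Origin on its underside
- beaker_50: small beaker, 50 mm in diameter, 60 mm high; a bystander. Origin on its underside
- pipette_bulb: red rubber pipette filler, 54 x 112 x 54 mm; a bystander. Origin on its underside
There are look-alikes about, which are no part of the job. Leave any purple or yellow look-alike of the part that bears blue_0_mid alone.

How it is judged:
On the way, in this order (a step that is already met when the one before it is completed fails the run):
1. the power switch is turned off (value of joint power_switch below 0.15 rad), for 0.3 s.
2. with the switch off, every blue-labelled bottle lies in the blue rack and every green-labelled one on the rollers (value of joint power_switch below 0.15 rad and x of blue_0_mid in the frame of blue_rack_bed between -0.006 and 0.006 m and z of blue_0_mid in the frame of blue_rack_bed between -0.006 and 0.006 m and y of blue_0_mid in the frame of blue_rack_bed between -0.112 and 0.112 m and angle between the z axis of each of blue_0_mid, blue_1_mid, blue_2_mid and the y axis of blue_rack_bed, either way round below 0.12 rad and x of blue_1_mid in the frame of blue_rack_bed between -0.006 and 0.006 m and z of blue_1_mid in the frame of blue_rack_bed between -0.006 and 0.006 m and y of blue_1_mid in the frame of blue_rack_bed between -0.112 and 0.112 m and x of blue_2_mid in the frame of blue_rack_bed between -0.006 and 0.006 m and z of blue_2_mid in the frame of blue_rack_bed between -0.006 and 0.006 m and y of blue_2_mid in the frame of blue_rack_bed between -0.112 and 0.112 m and x of green_0_mid in the frame of roller_bed between -0.006 and 0.006 m and z of green_0_mid in the frame of roller_bed between -0.006 and 0.006 m and y of green_0_mid in the frame of roller_bed between -0.106 and 0.106 m and angle between the z axis of each of green_0_mid, green_1_mid, green_2_mid and the y axis of roller_bed, either way round below 0.12 rad and x of green_1_mid in the frame of roller_bed between -0.006 and 0.006 m and z of green_1_mid in the frame of roller_bed between -0.006 and 0.006 m and y of green_1_mid in the frame of roller_bed between -0.106 and 0.106 m and x of green_2_mid in the frame of roller_bed between -0.006 and 0.006 m and z of green_2_mid in the frame of roller_bed between -0.006 and 0.006 m and y of green_2_mid in the frame of roller_bed between -0.106 and 0.106 m), for 0.3 s.
3. the power switch is turned on again (value of joint power_switch above 0.9 rad), for 0.2 s.
At the end, for the whole second after the job is handed in: Switch on (over 0.9 rad). Blue-labelled bottles at rest in the blue rack's V, green-labelled ones in the groove between the rollers, not touching one another: middles within 6 mm of the bed's line sideways and in height, within 112 (rollers 106) mm of its middle along it, axes within 0.12 rad (value of joint power_switch above 0.9 rad and x of blue_0_mid in the frame of blue_rack_bed between -0.006 and 0.006 m and z of blue_0_mid in the frame of blue_rack_bed between -0.006 and 0.006 m and y of blue_0_mid in the frame of blue_rack_bed between -0.112 and 0.112 m and angle between the z axis of each of blue_0_mid, blue_1_mid, blue_2_mid and the y axis of blue_rack_bed, either way round below 0.12 rad and x of blue_1_mid in the frame of blue_rack_bed between -0.006 and 0.006 m and z of blue_1_mid in the frame of blue_rack_bed between -0.006 and 0.006 m and y of blue_1_mid in the frame of blue_rack_bed between -0.112 and 0.112 m and x of blue_2_mid in the frame of blue_rack_bed between -0.006 and 0.006 m and z of blue_2_mid in the frame of blue_rack_bed between -0.006 and 0.006 m and y of blue_2_mid in the frame of blue_rack_bed between -0.112 and 0.112 m and x of green_0_mid in the frame of roller_bed between -0.006 and 0.006 m and z of green_0_mid in the frame of roller_bed between -0.006 and 0.006 m and y of green_0_mid in the frame of roller_bed between -0.106 and 0.106 m and angle between the z axis of each of green_0_mid, green_1_mid, green_2_mid and the y axis of roller_bed, either way round below 0.12 rad and x of green_1_mid in the frame of roller_bed between -0.006 and 0.006 m and z of green_1_mid in the frame of roller_bed between -0.006 and 0.006 m and y of green_1_mid in the frame of roller_bed between -0.106 and 0.106 m and x of green_2_mid in the frame of roller_bed between -0.006 and 0.006 m and z of green_2_mid in the frame of roller_bed between -0.006 and 0.006 m and y of green_2_mid in the frame of roller_bed between -0.106 and 0.106 m and distance between each of green_1_mid, green_2_mid and green_0_mid above 0.0745 m and distance between green_2_mid and green_1_mid above 0.0745 m and linear speed of each of blue_0, blue_1, blue_2, green_0, green_1, green_2 below 0.02 m/s).
It fails at once if a bottle is touched by the fingers while the switch is on (value of joint power_switch above 0.6 rad and contact force between any of blue_0, blue_1, blue_2, green_0, green_1, green_2 and the fingers above 0.5 N).
It fails at once if a bystander (pen, timer, petri dish, beaker, pipette filler) is shifted by more than 30 mm (distance of any of pen_0, timer, petri_dish, beaker_50, pipette_bulb from where it was at the start of the episode above 0.03 m).
Of blue_0, blue_1, blue_2 only 2 to 3 are there at a start; the rules pass over those that are not, and their reading is None.
Of green_0, green_1, green_2 only 2 to 3 are there at a start; the rules pass over those that are not, and their reading is None.
At some moment in a run one of white_rack, blue_rack may be knocked a few centimetres aside while the robot is not near it.
It also fails if it takes over 210 s, if anything falls off the work surface, if the arm or the gripper's body presses on something with over 40 N, if the wrist force passes 120 N, or if a joint passes its speed limit or range.

## Working session

There is one attempt and no reset: what is moved stays moved. The work goes in short steps, Python scripts to look and compute and a shell command to move; the robot and the scene stay as the last step left them, time stands still between calls to the robot, and variables do not carry over. Pictures are saved under pics/ and viewed, at most 14 in all, crops included, and the job is handed in when it is done.

```bash
ls; mkdir -p pics
python3 - <<'E'
from cell import readout,get_image,camera_model
import cv2
for n in("top","scene"):
    cv2.imwrite(f"pics/{n}0.png",get_image(n)[:,:,::-1])
    m=camera_model(n); print(n,m)
print(readout.get_obs())
E
```

```text
pics
top {'fx': 529.8429385498207, 'fy': 529.8429385498207, 'cx': 325.2701732415482, 'cy': 238.34793091485878, 'extrinsics': array([[-0.01885723,  0.98796059, -0.15355217,  0.3892211 ],
       [-0.99959523, -0.0219014 , -0.0181575 ,  0.05099362],
       [-0.0213019 ,  0.15314762,  0.9879737 ,  1.48813246],
       [ 0.        ,  0.        ,  0.        ,  1.        ]])}
scene {'fx': 595.6026248845899, 'fy': 595.6026248845899, 'cx': 311.2631693390187, 'cy': 241.60960594100152, 'extrinsics': array([[ 0.94284546, -0.28826701,  0.1671663 ,  0.88377315],
       [ 0.33321874,  0.81977794, -0.4657568 , -0.74818338],
       [-0.00277693,  0.49483963,  0.86897988,  1.58009282],
       [ 0.        ,  0.        ,  0.        ,  1.        ]])}
{'clock': 0.1, 'joint_pos': array([1.30901898e+00, 8.74187687e-02, 1.75234464e-01, 1.65982020e+00,
       1.02533474e-05, 1.57083827e+00]), 'qd': array([-0.00059854, -0.00202792,  0.00132558,  0.00101162, -0.00066402,
        0.00017693]), 'joint_torque': array([ 9.45987485e-04, -5.21564198e+01,  4.65653193e+01,  1.60025113e-02,
        1.12686607e-05, -1.42822790e-05]), 'tcp_pos': array([0.14228264, 0.53106413, 0.23065727]), 'orientation': array([-8.39131684e-05,  1.30536038e-01,  9.91443381e-01, -5.98254879e-04]), 'contact_force': array([ 0.28453801, -0.03436666,  0.4587084 ]), 'ft_torque': array([ 0.01621573, -0.02351936, -0.00256255]), 'grip_force': 0.0, 'grip_width': 1.001109346390191}
```

View pics/top0.png

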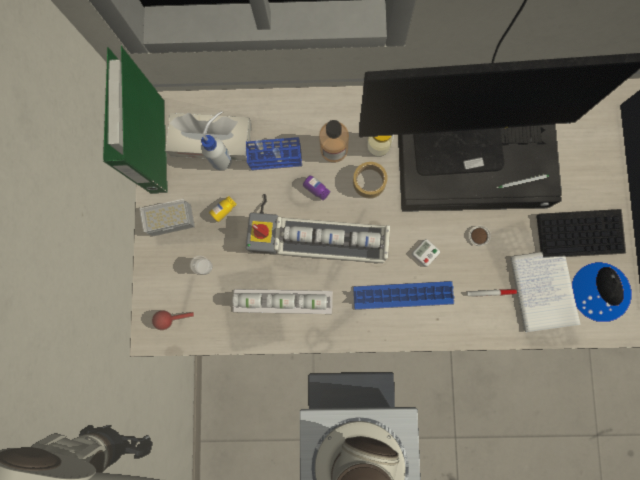

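View pics/scene0.png

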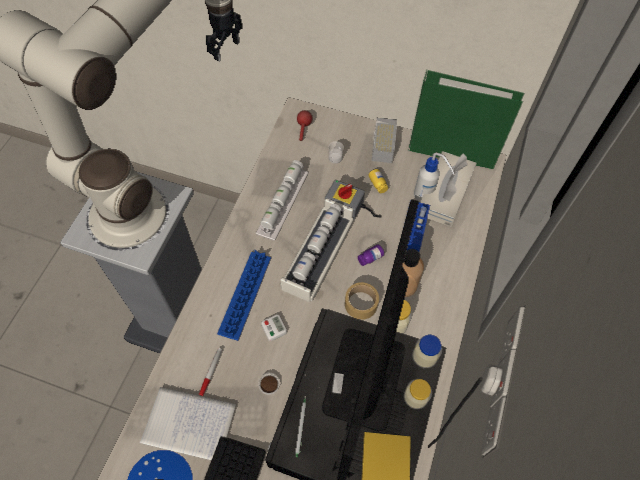

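```bash
cat > h.py <<'E'
from cell import readout,get_image,camera_model,cut_out
import numpy as np,cv2
def unproj(cam,uv,z):
    m=camera_model(cam);E=m["extrinsics"];uv=np.atleast_2d(uv).astype(float)
    d=np.c_[(uv[:,0]-m["cx"])/m["fx"],-(uv[:,1]-m["cy"])/m["fy"],-np.ones(len(uv))]@E[:3,:3].T
    return E[:3,3]+d*((z-E[2,3])/d[:,2])[:,None]
def proj(cam,P):
    m=camera_model(cam);E=m["extrinsics"];c=(np.atleast_2d(P)-E[:3,3])@E[:3,:3]
    return np.c_[m["cx"]+m["fx"]*c[:,0]/-c[:,2],m["cy"]-m["fy"]*c[:,1]/-c[:,2]]
def rect(cam,mask,z):
    "centre, long, short (mm), yaw of long axis from +y (ccw, deg)"
    v,u=np.nonzero(mask);P=unproj(cam,np.c_[u,v],z)[:,:2]
    (c,s,a)=cv2.minAreaRect((P*1000).astype(np.float32))
    mean=P.mean(0)*1000
    b=cv2.boxPoints((c,s,a));e=[b[1]-b[0],b[2]-b[1]];l=max(e,key=np.linalg.norm)
    yaw=np.degrees(np.arctan2(-l[0],l[1]));yaw=(yaw+90)%180-90
    return np.round(c,1),np.round(mean,1),round(max(s)),round(min(s)),round(yaw,1)
def look(cam,specs):
    get_image(cam)
    for n,z in specs:
        for d in cut_out(cam,n):
            if d["p"]>.3: print(cam,n,round(d["p"],2),*rect(cam,d["pixels"],z),[int(i) for i in d["bbox"]])
E
python3 - <<'E'
from h import *
S=[("blue_0_mid",.095),("green_0_mid",.055),("power_switch",.1),("blue_rack_bed",.02),("white_rack_bed",.02),("beaker_50",.03),("pipette_bulb",.027),("timer",.01)]
look("top",S);look("scene",S[:5])
im=get_image("top")[:,:,::-1]
cv2.imwrite("pics/c1.png",cv2.resize(im[190:320,225:465],None,fx=3.3,fy=3.3,interpolation=cv2.INTER_CUBIC))
E
```

```text
top blue_0_mid 0.92 [745.1  99.1] [745.5 100.3] 73 37 -38.7 [303, 177, 331, 196]
top blue_0_mid 0.74 [694.7 350.8] [693.7 351. ] 72 39 45.1 [210, 196, 239, 221]
top blue_0_mid 0.67 [600.3 -31.6] [601.4 -31.8] 74 40 -1.3 [350, 233, 382, 245]
top green_0_mid 0.87 [442.3 115. ] [442.7 114.7] 73 37 -1.1 [293, 290, 325, 307]
top power_switch 0.51 [628.6 247.4] [629.4 248.3] 38 37 -89.9 [256, 225, 267, 236]
top blue_rack_bed 0.96 [ 456.  -134.1] [ 455.5 -132.8] 275 66 1.8 [353, 280, 454, 309]
top beaker_50 0.76 [548.6 423. ] [547.8 422.9] 59 50 -1.2 [193, 257, 213, 276]
top pipette_bulb 0.88 [400.4 501.5] [403.1 516.4] 113 52 -1.1 [153, 311, 194, 331]
top timer 0.72 [ 571.5 -201.9] [ 572.  -201.4] 63 57 43.4 [414, 240, 438, 271]
scene blue_0_mid 0.68 [605.9 -32. ] [605.1 -33.2] 84 41 -8.1 [295, 253, 315, 283]
scene blue_0_mid 0.68 [772.2  62.9] [772.  64.] 83 43 -35.9 [359, 242, 385, 267]
scene blue_0_mid 0.52 [718.5 318.6] [717.8 319.4] 88 40 39.2 [369, 168, 387, 193]
scene green_0_mid 0.77 [445.  113.5] [444.5 111.2] 89 44 -6.3 [264, 205, 282, 228]
scene power_switch 0.56 [640.8 246.6] [638.3 245.7] 47 36 -32.2 [336, 183, 350, 198]
scene blue_rack_bed 0.65 [ 460.2 -134. ] [ 461.4 -141.4] 281 64 1.7 [217, 250, 269, 341]
scene white_rack_bed 0.9 [458.3 196.7] [464.5 169.6] 280 63 -5.5 [257, 170, 306, 242]
```

View pics/c1.png

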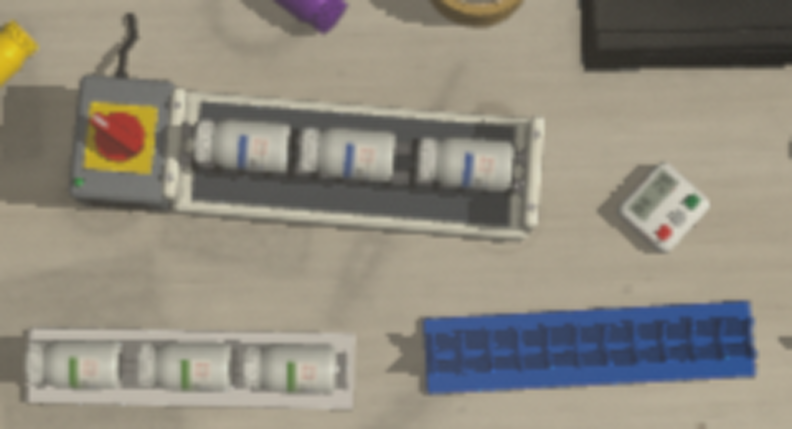

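Run:
```python
from h import *
from scipy.optimize import least_squares
I={c:get_image(c) for c in("top","scene")}
def comps(c,mask,box,amin,z):
    l,t,r,b=box;k=np.zeros(mask.shape,np.uint8);k[t:b,l:r]=mask[t:b,l:r]
    n,L,st,ce=cv2.connectedComponentsWithStats(k)
    for i in range(1,n):
        if st[i,4]>=amin: print(c,ce[i].round(1),st[i].tolist(),*rect(c,L==i,z))
    return [ce[i] for i in range(1,n) if st[i,4]>=amin]
red={}
for c,box in(("top",(235,205,285,260)),("scene",(320,165,370,220))):
    im=I[c].astype(int);R,G,B=im[...,0],im[...,1],im[...,2]
    m=(R>90)&(G<.5*R)&(B<.5*R)
    red[c]=comps(c,m,box,30,.1)
f=lambda p:np.r_[(proj("top",p)-red["top"][0]).ravel(),(proj("scene",p)-red["scene"][0]).ravel()]
s=least_squares(f,[.63,.25,.1]);print("switch",s.x,s.fun)
im=I["top"].astype(int);V=im.max(2);S=im.max(2)-im.min(2)
for th in(150,):
    comps("top",(V>th),(284,222,384,252),100,.09)
    print();comps("top",(V>th)&(S<30),(234,288,332,312),60,.05)
a=cv2.resize(I["top"][215:250,240:285],None,fx=9,fy=9,interpolation=cv2.INTER_CUBIC)
b=cv2.resize(I["scene"][172:212,322:372],None,fx=8,fy=8,interpolation=cv2.INTER_CUBIC)[:315]
cv2.imwrite("pics/c2.png",np.hstack([a,b])[:,:,::-1][:,:800])
```

```text
top [262.3 229.2] [256, 224, 12, 12, 95] [634.7 244.4] [633.4 243.9] 39 22 -38.0
scene [345.2 191.7] [339, 184, 13, 15, 136] [636.3 244. ] [637.6 241.6] 51 36 17.6
switch [0.63548959 0.24545198 0.0928695 ] [-0.20356463 -0.30651767 -0.39398812  0.12798928]
top [353.6 223.6] [310, 222, 74, 5, 213] [644.2  19.2] [ 6.449e+02 -1.000e-01] 196 11 -1.3
top [302.3 232.9] [291, 228, 22, 13, 204] [622.3 140.9] [622.7 138. ] 56 33 -7.1
top [334.1 235.6] [323, 230, 22, 13, 208] [612.7  55.1] [613.5  52.9] 56 31 -6.6
top [370.  238.5] [359, 233, 21, 13, 202] [602.7 -40.1] [603.5 -42.6] 55 31 -6.6

top [284.  299.6] [234, 288, 98, 24, 1651] [448.1 196.9] [447.6 192.3] 264 62 -1.2
```

View pics/c2.png

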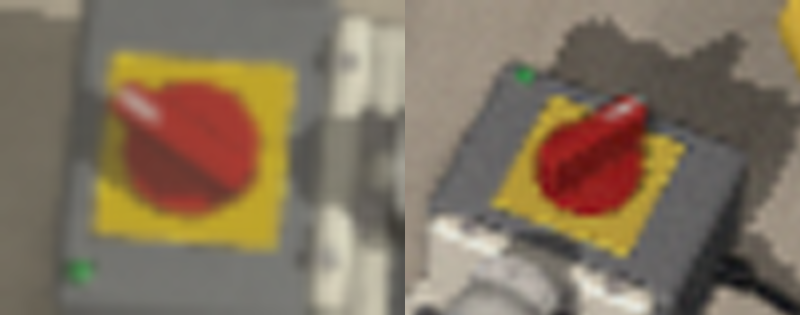

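```bash
python3 -m inch '[[[489,-281,-30],1.134],[[489,-281,-30],1.134],[[489,-281,-30],1.134],[[489,-281,-30],1.134],[[489,-281,-30],1.134],[[489,-281,-30],1.134],[[489,-281,-30],1.134],[[489,-281,-30],1.134],[[489,-281,-30],1.134],[[489,-281,-30],1.134],[[489,-281,-30],1.134],[[489,-281,-30],1.134],[[489,-281,-30],1.134],[[489,-281,-30],1.134],[[489,-281,-30],1.134],[[489,-281,-30],1.134],[[489,-281,-30],1.134],[[489,-281,-30],1.134]]' 60 30
```

```text
clock: 2.5
tcp_pos: [0.6308, 0.2507, 0.2013]
orientation: [-0.0, -0.423, 0.906, 0.0]
contact_force: [-0.5, 0.5, -0.7]
grip_width: 0.705
grip_force: 0.0
```

```bash
python3 -m inch '[[[0,-1,-30],0],[[0,-1,-60],0],[[0,-1,-75],0],[[0,-1,-75],0]]'
python3 - <<'E'
from h import *
o=readout.get_obs()["tcp_pos"]; print(o, proj("scene",o), proj("scene",[.631,.2495,.095]))
im=get_image("scene")[:,:,::-1]
cv2.imwrite("pics/s3.png",cv2.resize(im[130:230,290:410],None,fx=6,fy=6,interpolation=cv2.INTER_CUBIC))
E
```

```text
clock: 2.83
tcp_pos: [0.6287, 0.2498, 0.1226]
orientation: [-0.003, -0.423, 0.906, 0.0]
contact_force: [-0.6, -0.8, 0.1]
grip_width: 0.701
grip_force: 0.0
[0.62865882 0.24979148 0.12264254] [[343.51441916 184.37971784]] [[343.81756131 189.96310261]]
```

View pics/s3.png

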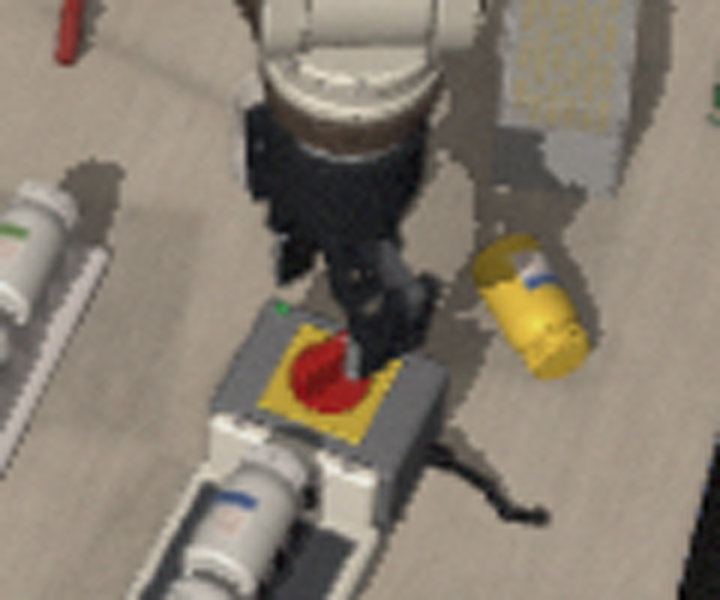

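```bash
python3 -m inch '[[[1,0,-18],0],[[1,0,-28],0],[[1,0,-34],0],[[1,0,-34],0],[[1,0,-34],0]]'; python3 -m inch '[[[0,0,0],0],[[0,0,0],0],[[0,0,0],0],[[0,0,0],0],[[0,0,0],0],[[0,0,0],0],[[0,0,0],0],[[0,0,0],0]]' 0 40
```

```text
clock: 3.3
tcp_pos: [0.6323, 0.2495, 0.093]
orientation: [0.0, -0.423, 0.906, -0.0]
contact_force: [-0.6, 0.7, 0.1]
grip_width: 0.702
grip_force: 0.0
clock: 3.97
tcp_pos: [0.6306, 0.2511, 0.0932]
orientation: [-0.001, -0.424, 0.906, 0.002]
contact_force: [-11.0, 6.5, 6.2]
grip_width: 0.129
grip_force: 39.4
```

```bash
python3 -m inch '[[[0,0,0],0.1],[[0,0,0],0.2],[[0,0,0],0.3],[[0,0,0],0.4],[[0,0,0],0.5],[[0,0,0],0.6],[[0,0,0],0.7],[[0,0,0],0.8],[[0,0,0],0.9],[[0,0,0],1.0],[[0,0,0],1.05],[[0,0,0],1.05],[[0,0,0],1.05]]'; python3 -c "
from cell import readout;o=readout.get_obs();print(o['ft_torque'],o['contact_force'])"
```

```text
clock: 5.05
tcp_pos: [0.6313, 0.2513, 0.0932]
orientation: [-0.001, 0.82, -0.572, -0.002]
contact_force: [-6.5, 8.9, 5.3]
grip_width: 0.123
grip_force: 39.9
[1.70002701 1.46453756 0.07478591] [-6.46748018  8.90137835  5.33842408]
```

```bash
python3 -m inch '[[[0,0,0],0],[[0,0,0],0],[[0,0,0],0],[[0,0,30],0],[[0,0,60],0],[[0,0,90],0],[[-10,-40,90],-0.12],[[-10,-80,90],-0.24],[[-10,-101,90],-0.36],[[-10,-101,90],-0.464],[[-10,-101,90],-0.464],[[-10,-101,90],-0.464]]' 75 30
python3 - <<'E'
from h import *
im=get_image("scene")[:,:,::-1]
cv2.imwrite("pics/s4.png",cv2.resize(im[130:300,260:410],None,fx=4,fy=4,interpolation=cv2.INTER_CUBIC)[:600])
S=[("blue_0_mid",.088),("green_0_mid",.048),("blue_rack_bed",.02),("white_rack_bed",.02)]
look("top",S)
E
```

```text
clock: 6.05
tcp_pos: [0.6225, 0.148, 0.1824]
orientation: [0.0, -0.667, 0.745, -0.0]
contact_force: [0.1, -0.8, 0.2]
grip_width: 0.878
grip_force: 0.0
top blue_0_mid 0.96 [601.3 -33.3] [602.6 -33.3] 78 40 -1.3 [352, 234, 382, 247]
top blue_0_mid 0.79 [741.5  92.7] [740.3  87.3] 59 35 -47.0 [313, 179, 329, 200]
top blue_0_mid 0.64 [695.4 354.1] [693.4 354.9] 69 41 44.0 [214, 200, 233, 218]
top blue_rack_bed 0.87 [ 454.1 -134.2] [ 454.7 -132.2] 276 66 2.0 [351, 282, 454, 311]
top white_rack_bed 0.93 [448.2 279.1] [444.2 274.7] 114 63 -1.2 [236, 287, 271, 313]
```

View pics/s4.png

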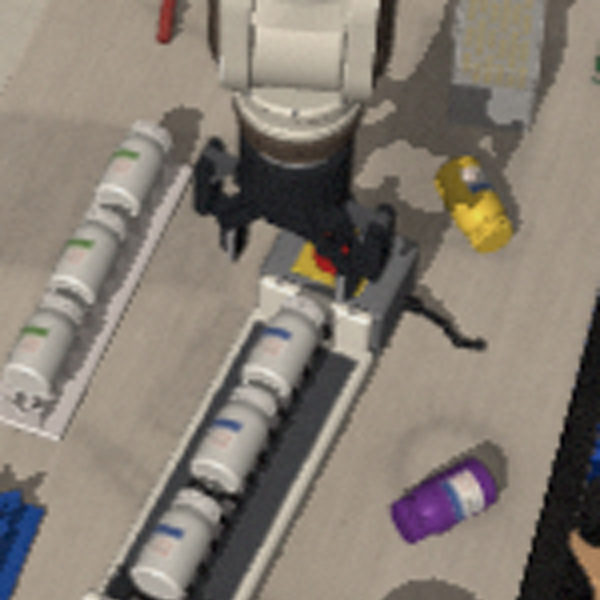

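```bash
python3 -m inch '[[[-5,-42,0],0],[[-9,-83,0],0],[[-14,-124,0],0],[[-20,-165,-10],0],[[-20,-182,-40],0],[[-20,-182,-50],0],[[-20,-182,-50],0]]' 75 30
python3 - <<'E'
from h import *
a=get_image("scene")[:,:,::-1][150:300,260:400];b=get_image("top")[:,:,::-1][190:320,230:400]
a=cv2.resize(a,None,fx=2.8,fy=4,interpolation=cv2.INTER_CUBIC)[:520];b=cv2.resize(b,None,fx=2.4,fy=4,interpolation=cv2.INTER_CUBIC)
cv2.imwrite("pics/s5.png",np.hstack([a,b]))
E
```

```text
clock: 6.93
tcp_pos: [0.6009, -0.0344, 0.1293]
orientation: [-0.002, -0.666, 0.746, 0.002]
contact_force: [-0.4, 0.1, -0.3]
grip_width: 0.879
grip_force: 0.0
```

View pics/s5.png

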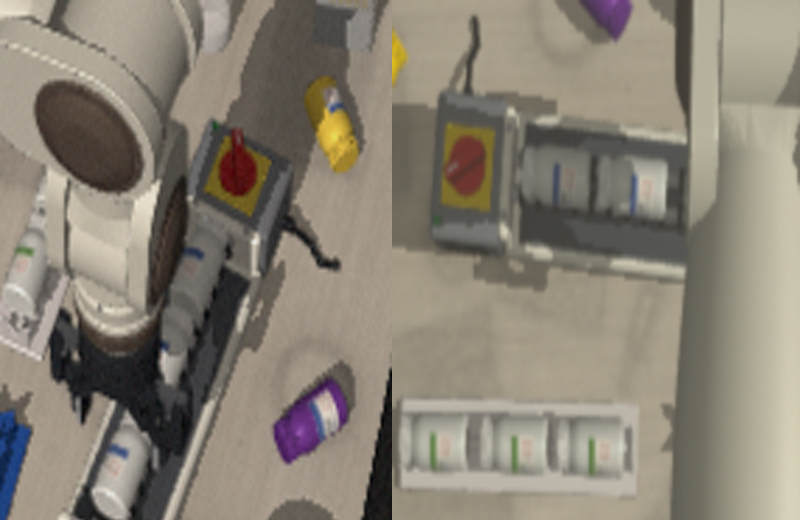

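```bash
python3 -m inch '[[[0,0,-25],0],[[0,0,-50],0],[[0,0,-64],0],[[0,0,-64],0],[[0,0,-64],0]]'; python3 -m inch '[[[0,0,0],0],[[0,0,0],0],[[0,0,0],0],[[0,0,0],0],[[0,0,0],0],[[0,0,0],0],[[0,0,0],0]]' 20 30
```

```text
clock: 7.45
tcp_pos: [0.6028, -0.0325, 0.0693]
orientation: [0.0, -0.667, 0.745, -0.0]
contact_force: [0.2, 0.4, 0.4]
grip_width: 0.878
grip_force: 0.0
clock: 8.03
tcp_pos: [0.6029, -0.0336, 0.07]
orientation: [0.001, -0.666, 0.746, -0.001]
contact_force: [-3.0, 2.5, 6.1]
grip_width: 0.452
grip_force: 29.4
```

```bash
python3 -m inch '[[[0,0,20],0],[[0,0,55],0],[[-15,-20,80],0],[[-45,-57,80],0.07],[[-72,-92,80],0.143],[[-97,-125,80],0.143],[[-122,-157,70],0.143],[[-142,-183,40],0.143],[[-142,-183,20],0.143],[[-142,-183,20],0.143],[[-142,-183,20],0.143]]'
python3 - <<'E'
from h import *
a=get_image("scene")[:,:,::-1][190:340,190:340]
cv2.imwrite("pics/s6.png",cv2.resize(a,None,fx=4,fy=4,interpolation=cv2.INTER_CUBIC))
look("top",[("blue_rack_bed",.006),("blue_0_mid",.1)])
look("scene",[("blue_rack_bed",.006)])
E
```

```text
clock: 8.95
tcp_pos: [0.4597, -0.2168, 0.0882]
orientation: [0.0, 0.717, -0.697, -0.001]
contact_force: [0.2, 0.6, 0.2]
grip_width: 0.454
grip_force: 30.7
top blue_rack_bed 0.91 [ 455.1 -110.5] [ 453.5 -102. ] 233 69 2.0 [351, 281, 438, 310]
top blue_0_mid 0.64 [743.4  97.7] [743.7  97.8] 74 39 -42.4 [303, 179, 327, 201]
top blue_0_mid 0.55 [693.  351.7] [692.  352.3] 72 41 45.1 [210, 196, 236, 223]
top blue_0_mid 0.47 [ 461.7 -193. ] [ 460.6 -191.7] 34 31 88.9 [424, 287, 435, 293]
scene blue_rack_bed 0.76 [ 457.5 -128.2] [ 460.1 -126.1] 285 66 2.2 [219, 251, 269, 341]
```

View pics/s6.png

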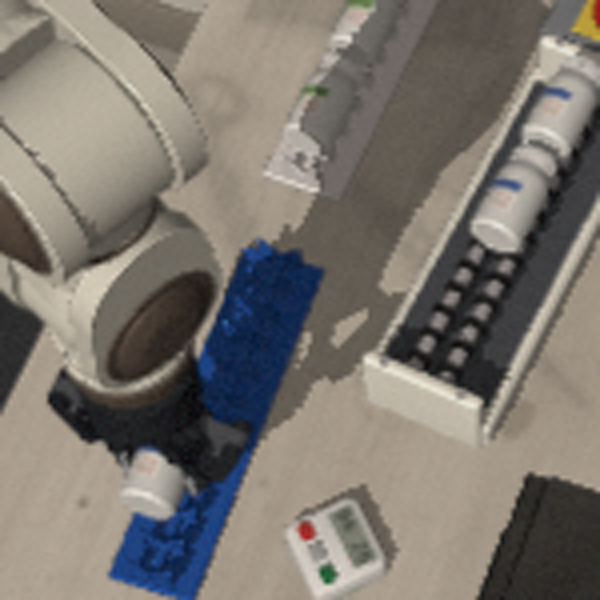

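```bash
python3 -m inch '[[[-1,0,-30],0],[[-1,0,-50],0],[[-1,0,-57],0],[[-1,0,-57],0],[[-1,0,-57],0]]'; python3 -m inch '[[[0,0,0],0],[[0,0,0],0],[[0,0,0],0],[[0,0,0],0],[[0,0,30],0],[[0,0,65],0],[[0,0,100],0],[[0,0,120],0]]' 65
```

```text
clock: 9.67
tcp_pos: [0.4597, -0.2165, 0.0318]
orientation: [-0.0, 0.718, -0.696, 0.0]
contact_force: [-1.3, 0.6, -0.9]
grip_width: 0.453
grip_force: 31.3
clock: 10.33
tcp_pos: [0.4601, -0.2171, 0.1555]
orientation: [-0.001, 0.718, -0.696, 0.002]
contact_force: [1.0, -0.4, -0.2]
grip_width: 0.761
grip_force: 0.0
```

```bash
python3 -m inch '[[[18,32,0],-0.05],[[36,66,0],-0.1],[[54,100,0],-0.143],[[72,134,0],-0.143],[[92,168,0],-0.143],[[112,204,0],-0.143],[[132,240,0],-0.143],[[150,272,0],-0.143],[[154,280,0],-0.143],[[154,280,-40],-0.143],[[154,280,-70],-0.143],[[154,280,-83],-0.143],[[154,280,-83],-0.143],[[154,280,-83],-0.143]]' 75; python3 -m inch '[[[0,0,0],0],[[0,0,0],0],[[0,0,0],0],[[0,0,0],0],[[0,0,0],0],[[0,0,0],0],[[0,0,0],0]]' 20 30
```

```text
clock: 11.5
tcp_pos: [0.6132, 0.0629, 0.0689]
orientation: [-0.0, -0.666, 0.746, 0.0]
contact_force: [0.1, -0.6, 0.7]
grip_width: 0.878
grip_force: 0.0
clock: 12.08
tcp_pos: [0.6141, 0.0632, 0.0704]
orientation: [0.001, -0.666, 0.746, -0.001]
contact_force: [-2.3, -0.6, 7.4]
grip_width: 0.455
grip_force: 29.4
```

```bash
python3 -m inch '[[[0,0,20],0],[[0,0,55],0],[[-15,-19,80],0],[[-42,-53,80],0.07],[[-68,-86,80],0.143],[[-94,-119,80],0.143],[[-120,-152,70],0.143],[[-146,-185,45],0.143],[[-156,-198,25],0.143],[[-156,-198,25],0.143],[[-156,-198,25],0.143]]'
python3 - <<'E'
from h import *
look("top",[("blue_rack_bed",.006),("blue_0_mid",.048)])
look("scene",[("blue_rack_bed",.006),("blue_0_mid",.048)])
E
```

```text
clock: 13.0
tcp_pos: [0.4562, -0.1356, 0.093]
orientation: [0.0, 0.717, -0.697, -0.0]
contact_force: [-0.2, 0.1, 0.6]
grip_width: 0.451
grip_force: 30.7
top blue_rack_bed 0.92 [454.4 -60.3] [453.7 -57.4] 131 67 1.7 [351, 282, 402, 310]
top blue_rack_bed 0.62 [399.2 508.1] [402.3 525. ] 109 50 -1.1 [151, 315, 196, 330]
top blue_rack_bed 0.35 [642.3  98.8] [618.9  98.8] 402 159 -7.0 [245, 197, 392, 264]
top blue_0_mid 0.93 [755.8  99.5] [756.5 100. ] 80 41 -40.7 [303, 174, 330, 201]
top blue_0_mid 0.73 [702.9 360.9] [702.5 362. ] 77 39 39.7 [211, 198, 236, 220]
top blue_0_mid 0.72 [546.7 418.5] [545.9 418.6] 59 50 -1.2 [192, 256, 215, 278]
scene blue_rack_bed 0.82 [ 457.4 -129.6] [ 466.3 -141.7] 286 68 1.7 [218, 251, 271, 338]
scene blue_0_mid 0.85 [767.7  88. ] [768.1  88.5] 83 43 -38.6 [360, 244, 384, 266]
scene blue_0_mid 0.8 [ 460.9 -211. ] [ 459.8 -213.3] 82 42 -2.0 [223, 299, 243, 328]
scene blue_0_mid 0.54 [714.3 351.8] [713.8 351.7] 91 44 41.5 [369, 169, 388, 195]
scene blue_0_mid 0.47 [652.6  99.6] [623.2  88.8] 420 180 -4.7 [279, 178, 380, 303]
```

Rack unmoved; first bottle sits near (460,-212). Lower and release, then go for the last blue bottle.

```bash
python3 -m inch '[[[0,0,-30],0],[[0,0,-52],0],[[0,0,-62],0],[[0,0,-62],0],[[0,0,-62],0]]'; python3 -m inch '[[[0,0,0],0],[[0,0,0],0],[[0,0,0],0],[[0,0,0],0],[[0,0,30],0],[[0,0,65],0],[[0,0,100],0],[[0,0,120],0]]' 65;  python3 -m inch '[[[20,35,0],-0.05],[[40,69,0],-0.1],[[60,104,0],-0.143],[[80,139,0],-0.143],[[100,173,0],-0.143],[[120,208,0],-0.143],[[140,243,0],-0.143],[[158,274,0],-0.143],[[166,284,0],-0.143],[[166,284,-40],-0.143],[[166,284,-70],-0.143],[[166,284,-83],-0.143],[[166,284,-83],-0.143],[[166,284,-83],-0.143]]' 75; python3 -m inch '[[[0,0,0],0],[[0,0,0],0],[[0,0,0],0],[[0,0,0],0],[[0,0,0],0],[[0,0,0],0],[[0,0,0],0]]' 20 30
```

```text
clock: 13.72
tcp_pos: [0.4575, -0.1343, 0.0314]
orientation: [0.0, 0.718, -0.696, -0.0]
contact_force: [-0.8, 0.6, -0.1]
grip_width: 0.451
grip_force: 31.8
clock: 14.38
tcp_pos: [0.4582, -0.135, 0.1554]
orientation: [-0.001, 0.718, -0.696, 0.002]
contact_force: [0.4, -0.1, -0.4]
grip_width: 0.765
grip_force: 0.0
clock: 15.55
tcp_pos: [0.6232, 0.149, 0.0689]
orientation: [-0.0, -0.666, 0.746, 0.0]
contact_force: [0.7, 1.0, -0.0]
grip_width: 0.883
grip_force: 0.0
clock: 16.13
tcp_pos: [0.624, 0.1494, 0.0705]
orientation: [0.001, -0.666, 0.746, -0.001]
contact_force: [-2.9, 0.1, 7.5]
grip_width: 0.454
grip_force: 29.3
```

```bash
python3 -m inch '[[[0,0,20],0],[[0,0,55],0],[[-15,-18,80],0],[[-42,-50,80],0.07],[[-68,-82,80],0.143],[[-94,-113,80],0.143],[[-120,-144,70],0.143],[[-146,-175,45],0.143],[[-169,-202,25],0.143],[[-169,-202,25],0.143],[[-169,-202,25],0.143]]'
python3 - <<'E'
from h import *
look("scene",[("blue_rack_bed",.006),("blue_0_mid",.048)])
E
```

```text
clock: 17.05
tcp_pos: [0.4528, -0.0541, 0.0929]
orientation: [0.0, 0.717, -0.697, -0.0]
contact_force: [0.9, 1.2, -0.1]
grip_width: 0.455
grip_force: 30.7
scene blue_rack_bed 0.65 [ 458.2 -133.5] [ 469.9 -142.8] 272 64 1.7 [220, 258, 269, 340]
scene blue_rack_bed 0.38 [ 446.8 -196.1] [ 447.2 -197.7] 86 44 2.1 [221, 297, 244, 327]
scene blue_0_mid 0.78 [767.3  90.7] [768.4  91.1] 84 41 -38.6 [360, 244, 382, 266]
scene blue_0_mid 0.61 [713.1 350.1] [713.1 350.8] 90 42 39.2 [371, 167, 389, 193]
scene blue_0_mid 0.34 [417.9 490.2] [410.3 505. ] 125 50 20.1 [294, 110, 311, 137]
```

```bash
python3 -m inch '[[[0,0,-30],0],[[0,0,-52],0],[[0,0,-62],0],[[0,0,-62],0],[[0,0,-62],0]]'; python3 -m inch '[[[0,0,0],0],[[0,0,0],0],[[0,0,0],0],[[0,0,0],0],[[0,0,30],0],[[0,0,65],0],[[0,0,100],0],[[0,0,130],0],[[-12,-35,160],0],[[-24,-70,170],0],[[-36,-105,170],0],[[-48,-140,170],0],[[-60,-175,170],0],[[-72,-210,170],0],[[-84,-245,170],0],[[-100,-280,170],0],[[-104,-297,170],0],[[-104,-297,170],0]]' 65
python3 - <<'E'
from h import *
look("top",[("blue_rack_bed",.006),("blue_0_mid",.048),("green_0_mid",.048),("white_rack_bed",.006)])
im=get_image("top")[:,:,::-1]
cv2.imwrite("pics/c7.png",cv2.resize(im[190:320,225:465],None,fx=3.3,fy=3.3,interpolation=cv2.INTER_CUBIC))
E
```

```text
clock: 17.62
tcp_pos: [0.4543, -0.052, 0.0314]
orientation: [0.0, 0.718, -0.696, -0.001]
contact_force: [-3.9, 0.7, -3.2]
grip_width: 0.453
grip_force: 31.9
clock: 19.12
tcp_pos: [0.3491, -0.3529, 0.2012]
orientation: [0.0, 0.716, -0.698, 0.0]
contact_force: [1.8, -0.2, -0.1]
grip_width: 0.76
grip_force: 0.0
top blue_rack_bed 0.67 [ 457.  -136.2] [ 455.2 -126.1] 279 66 2.0 [351, 279, 455, 311]
top blue_0_mid 0.8 [757.7  99.1] [758.   99.8] 78 42 -39.7 [303, 178, 330, 199]
top blue_0_mid 0.63 [ 458.8 -214.4] [ 459.1 -215.5] 78 40 -1.2 [421, 289, 450, 299]
top green_0_mid 0.68 [441.2 113.9] [441.4 113.6] 76 40 -1.1 [299, 290, 326, 309]
top white_rack_bed 0.66 [444.1 200.7] [444.2 196.1] 281 68 -3.1 [233, 286, 331, 315]
```

View pics/c7.png

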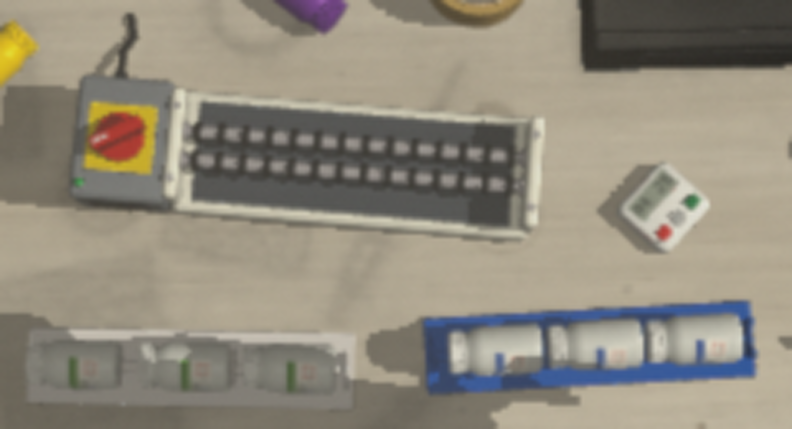

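Run:
```python
from h import *
px=lambda p:(np.array(p)-1.15)/3.3+[225,190]
print("mill",unproj("top",px([(352,157.7),(206.5,146),(497.5,169.5)]),.066).round(4))
print("green",unproj("top",px([(79,366),(189,368),(293,369)]),.052).round(4))
print("rack corners",unproj("top",px([(29,331),(355,335),(351,409),(27,402)]),.004).round(4))
get_image("scene")
look("scene",[("green_0_mid",.048),("white_rack_bed",.006)])
look("top",[("green_0_mid",.048)])
```

```text
mill [[ 0.6124  0.0607  0.066 ]
 [ 0.6248  0.1805  0.066 ]
 [ 0.5999 -0.0586  0.066 ]]
green [[0.4469 0.2878 0.052 ]
 [0.4435 0.1976 0.052 ]
 [0.441  0.1125 0.052 ]]
rack corners [[0.4792 0.3385 0.004 ]
 [0.4703 0.0617 0.004 ]
 [0.4084 0.0663 0.004 ]
 [0.4195 0.3397 0.004 ]]
scene green_0_mid 0.67 [440.4 116.8] [441.  114.2] 85 41 -2.1 [261, 207, 279, 225]
scene white_rack_bed 0.91 [452.3 206.8] [461.5 183.4] 283 63 -4.4 [256, 169, 307, 241]
scene white_rack_bed 0.5 [442.5 -28.8] [442.1 -31.1] 83 41 -0.6 [243, 249, 266, 275]
top green_0_mid 0.63 [441.2 114. ] [441.3 113.8] 76 40 -1.1 [297, 291, 327, 308]
```

```bash
python3 -m inch '[[[8,40,0],-0.065],[[16,80,0],-0.065],[[24,120,0],-0.065],[[32,160,0],-0.065],[[40,200,0],-0.065],[[48,240,0],-0.065],[[56,280,0],-0.065],[[64,320,0],-0.065],[[72,360,0],-0.065],[[80,400,-20],-0.065],[[88,435,-50],-0.065],[[91,464,-80],-0.065],[[91,464,-110],-0.065],[[91,464,-150],-0.065],[[91,464,-172],-0.065],[[91,464,-172],-0.065],[[91,464,-172],-0.065]]' 75; python3 -m inch '[[[0,0,0],0],[[0,0,0],0],[[0,0,0],0],[[0,0,0],0],[[0,0,0],0],[[0,0,0],0],[[0,0,0],0]]' 20 30
```

```text
clock: 21.13
tcp_pos: [0.4407, 0.1142, 0.0291]
orientation: [-0.001, -0.695, 0.719, 0.0]
contact_force: [0.5, -0.3, 1.0]
grip_width: 0.879
grip_force: 0.0
clock: 21.72
tcp_pos: [0.4451, 0.1149, 0.0329]
orientation: [0.004, -0.695, 0.719, -0.002]
contact_force: [7.7, 1.0, 4.8]
grip_width: 0.449
grip_force: 29.5
```

```bash
python3 -m inch '[[[0,0,20],0],[[0,0,55],0],[[0,0,95],0],[[20,-17,110],0],[[48,-41,110],-0.073],[[76,-64,110],-0.073],[[106,-90,110],-0.073],[[136,-115,110],-0.073],[[163,-137,100],-0.073],[[163,-137,75],-0.073],[[163,-137,75],-0.073],[[163,-137,75],-0.073]]'
python3 - <<'E'
from h import *
a=get_image("scene")[:,:,::-1][160:310,230:370]
cv2.imwrite("pics/s8.png",cv2.resize(a,None,fx=4,fy=4,interpolation=cv2.INTER_CUBIC))
E
```

```text
clock: 22.72
tcp_pos: [0.6036, -0.023, 0.1042]
orientation: [-0.001, -0.668, 0.744, 0.001]
contact_force: [-0.4, 0.5, -0.3]
grip_width: 0.452
grip_force: 30.7
```

View pics/s8.png

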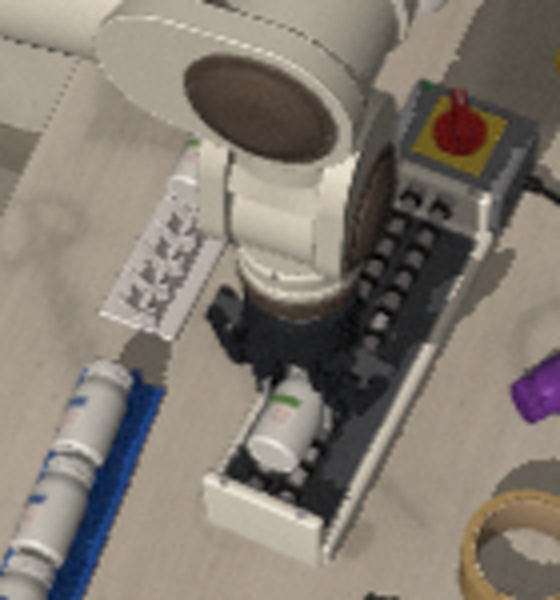

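```bash
python3 -m inch '[[[0,0,-15],0],[[0,0,-26],0],[[0,0,-30],0],[[0,0,-30],0],[[0,0,-30],0]]'; python3 -m inch '[[[0,0,0],0],[[0,0,0],0],[[0,0,0],0],[[0,0,0],0],[[0,0,0],0],[[0,0,30],0],[[0,0,65],0],[[0,0,90],0],[[0,0,90],0]]' 65
```

```text
clock: 23.18
tcp_pos: [0.6043, -0.0224, 0.0752]
orientation: [0.0, -0.668, 0.744, -0.0]
contact_force: [-0.6, 0.4, -0.3]
grip_width: 0.449
grip_force: 30.7
clock: 23.93
tcp_pos: [0.6063, -0.0228, 0.1705]
orientation: [0.003, -0.668, 0.744, -0.003]
contact_force: [-0.3, -0.0, -0.2]
grip_width: 0.758
grip_force: 0.0
```

Run:
```python
from h import *
look("top",[("green_0_mid",.048),("white_rack_bed",.006),("green_1_mid",.088)])
im=get_image("top")[:,:,::-1]
cv2.imwrite("pics/c9.png",cv2.resize(im[190:320,225:465],None,fx=3.3,fy=3.3,interpolation=cv2.INTER_CUBIC))
look("scene",[("green_0_mid",.048)])
```

```text
top white_rack_bed 0.47 [552.7 429.2] [551.7 430.5] 60 48 -1.2 [194, 259, 214, 276]
top green_1_mid 0.73 [448.9 180.4] [449.9 178.3] 74 39 -1.1 [272, 291, 302, 307]
scene green_0_mid 0.93 [595.8 -16.5] [595.6 -17.7] 90 40 -3.9 [295, 255, 313, 281]
```

View pics/c9.png

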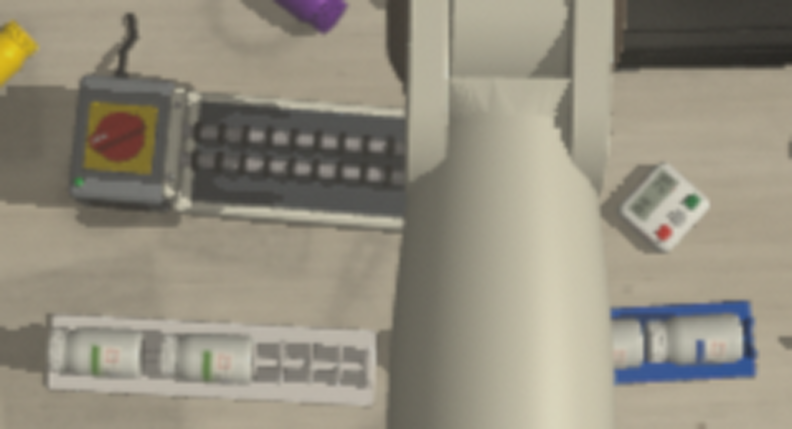

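Run:
```python
from h import *
px=lambda p:(np.array(p)-1.15)/3.3+[225,190]
print("green",unproj("top",px([(97,353),(208,358)]),.052).round(4))
print("rack corners",unproj("top",px([(52,316),(375,333),(373,405),(50,388)]),.004).round(4))
im=get_image("top").astype(int)
V=im.max(2);k=np.zeros(V.shape,np.uint8);k[286:308,240:304]=V[286:308,240:304]>150
look("top",[("green_0_mid",.052),("white_rack_bed",.006)])
```

```text
green [[0.4572 0.2731 0.052 ]
 [0.4513 0.182  0.052 ]]
rack corners [[0.4915 0.3189 0.004 ]
 [0.4716 0.0447 0.004 ]
 [0.4114 0.0478 0.004 ]
 [0.4308 0.3203 0.004 ]]
top white_rack_bed 0.88 [451.7 182.8] [450.  159.4] 275 68 -4.5 [241, 283, 338, 311]
```

```bash
python3 -m inch '[[[-22,30,0],0.037],[[-46,62,0],0.037],[[-70,94,0],0.037],[[-94,126,0],0.037],[[-118,158,0],0.037],[[-142,190,-20],0.037],[[-152,204,-45],0.037],[[-152,204,-75],0.037],[[-152,204,-110],0.037],[[-152,204,-135],0.037],[[-152,204,-135],0.037],[[-152,204,-135],0.037]]' 75; python3 -m inch '[[[0,0,0],0],[[0,0,0],0],[[0,0,0],0],[[0,0,0],0],[[0,0,0],0],[[0,0,0],0],[[0,0,0],0]]' 20 30
```

```text
clock: 25.48
tcp_pos: [0.4515, 0.181, 0.0288]
orientation: [-0.001, -0.682, 0.732, 0.0]
contact_force: [1.3, 0.2, 1.4]
grip_width: 0.88
grip_force: 0.0
clock: 26.07
tcp_pos: [0.4523, 0.1817, 0.0312]
orientation: [0.001, -0.682, 0.732, 0.0]
contact_force: [-7.7, 0.2, 8.9]
grip_width: 0.454
grip_force: 29.2
```

```bash
python3 -m inch '[[[0,0,20],0],[[0,0,55],0],[[0,0,95],0],[[20,-15,110],-0.037],[[48,-36,110],-0.037],[[78,-58,110],-0.037],[[108,-80,110],-0.037],[[138,-103,110],-0.037],[[161,-120,100],-0.037],[[161,-120,75],-0.037],[[161,-120,55],-0.037],[[161,-120,46],-0.037],[[161,-120,44],-0.037],[[161,-120,44],-0.037],[[161,-120,44],-0.037]]'; python3 -m inch '[[[0,0,0],0],[[0,0,0],0],[[0,0,0],0],[[0,0,0],0],[[0,0,0],0],[[0,0,30],0],[[0,0,65],0],[[0,0,90],0],[[0,0,90],0]]' 65
python3 - <<'E'
from h import *
look("top",[("white_rack_bed",.006),("green_0_mid",.052)])
look("scene",[("white_rack_bed",.006),("green_0_mid",.088)])
E
```

```text
clock: 27.32
tcp_pos: [0.6138, 0.0616, 0.0748]
orientation: [0.001, -0.668, 0.744, -0.001]
contact_force: [0.4, 0.3, -2.0]
grip_width: 0.452
grip_force: 30.6
clock: 28.07
tcp_pos: [0.6152, 0.0614, 0.1696]
orientation: [0.003, -0.668, 0.744, -0.002]
contact_force: [0.1, 0.6, 0.5]
grip_width: 0.764
grip_force: 0.0
top white_rack_bed 0.58 [456.5 223.4] [454.1 205.7] 191 64 -3.8 [243, 281, 307, 310]
top white_rack_bed 0.55 [ 458.3 -380.5] [ 458.2 -381.7] 133 13 0.6 [468, 289, 515, 295]
top green_0_mid 0.56 [603.5 -55.9] [604.2 -55.1] 49 42 -1.7 [363, 231, 383, 247]
scene white_rack_bed 0.86 [454.1 169. ] [453.6 152.6] 246 65 -3.9 [256, 183, 304, 244]
scene green_0_mid 0.95 [601.4 -36.3] [602.  -38.3] 87 40 -4.5 [292, 256, 315, 278]
```

```bash
python3 -m inch '[[[-22,30,0],0.037],[[-46,63,0],0.037],[[-70,95,0],0.037],[[-94,128,0],0.037],[[-118,161,0],0.037],[[-142,194,-20],0.037],[[-155,211,-45],0.037],[[-155,211,-75],0.037],[[-155,211,-110],0.037],[[-155,211,-134],0.037],[[-155,211,-134],0.037],[[-155,211,-134],0.037]]' 75; python3 -m inch '[[[0,0,0],0],[[0,0,0],0],[[0,0,0],0],[[0,0,0],0],[[0,0,0],0],[[0,0,0],0],[[0,0,0],0]]' 20 30
```

```text
clock: 29.37
tcp_pos: [0.4572, 0.2716, 0.0281]
orientation: [-0.002, -0.682, 0.732, 0.0]
contact_force: [-0.0, -0.6, 0.2]
grip_width: 0.877
grip_force: 0.0
clock: 29.95
tcp_pos: [0.4591, 0.2728, 0.0313]
orientation: [0.001, -0.682, 0.732, -0.0]
contact_force: [-1.7, -0.2, 6.7]
grip_width: 0.455
grip_force: 29.5
```

```bash
python3 -m inch '[[[0,0,20],0],[[0,0,55],0],[[0,0,95],0],[[20,-15,110],-0.037],[[48,-37,110],-0.037],[[78,-60,110],-0.037],[[108,-83,110],-0.037],[[138,-106,110],-0.037],[[164,-127,100],-0.037],[[164,-127,75],-0.037],[[164,-127,55],-0.037],[[164,-127,46],-0.037],[[164,-127,44],-0.037],[[164,-127,44],-0.037],[[164,-127,44],-0.037]]'; python3 -m inch '[[[0,0,0],0],[[0,0,0],0],[[0,0,0],0],[[0,0,0],0],[[0,0,0],0],[[0,0,30],0],[[0,0,65],0],[[0,0,90],0],[[-20,36,110],0],[[-40,72,110],0],[[-60,108,110],0],[[-80,144,110],0],[[-100,180,110],0],[[-120,216,110],0],[[-140,252,110],0],[[-140,252,110],0]]' 65
python3 - <<'E'
from h import *
im=get_image("top")[:,:,::-1]
cv2.imwrite("pics/c10.png",cv2.resize(im[190:320,225:465],None,fx=3.3,fy=3.3,interpolation=cv2.INTER_CUBIC))
look("top",[("green_0_mid",.088),("blue_0_mid",.048),("blue_rack_bed",.006)])
look("scene",[("green_0_mid",.088)])
E
```

```text
clock: 31.2
tcp_pos: [0.6227, 0.1457, 0.0747]
orientation: [0.001, -0.668, 0.744, -0.0]
contact_force: [0.2, -0.2, -0.8]
grip_width: 0.451
grip_force: 30.9
clock: 32.53
tcp_pos: [0.4787, 0.4027, 0.1831]
orientation: [0.0, -0.67, 0.742, 0.001]
contact_force: [1.1, -0.1, -0.2]
grip_width: 0.761
grip_force: 0.0
top green_0_mid 0.94 [601.  -38.7] [601.2 -39.4] 74 38 -8.1 [354, 231, 382, 245]
top green_0_mid 0.61 [ 605.5 -333.7] [ 605.4 -333.8] 54 52 43.0 [468, 227, 489, 247]
top blue_0_mid 0.75 [702.9 362.9] [701.6 364. ] 73 41 44.4 [209, 198, 236, 222]
top blue_0_mid 0.74 [ 458.5 -214.8] [ 459.2 -215.9] 79 42 7.0 [422, 286, 451, 300]
top blue_0_mid 0.72 [637.6 256.1] [637.6 255.1] 42 34 -1.3 [253, 223, 266, 238]
top blue_0_mid 0.71 [756.8  99.8] [757.6 101. ] 78 39 -38.7 [304, 177, 329, 201]
top blue_rack_bed 0.86 [ 456.  -136.4] [ 451.6 -130.6] 273 64 1.9 [353, 281, 455, 308]
top blue_rack_bed 0.5 [644.9 262. ] [644.7 260.1] 49 40 -1.3 [251, 226, 270, 241]
scene green_0_mid 0.58 [603.3 -36.7] [602.7 -38.7] 90 41 -3.9 [295, 258, 315, 283]
```

View pics/c10.png

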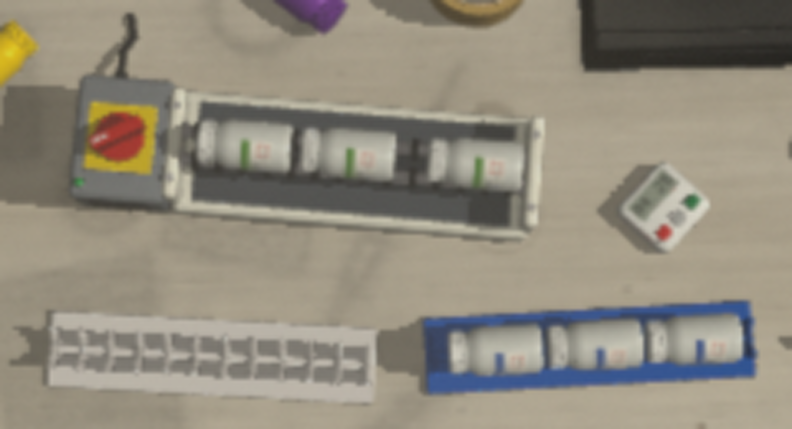

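```bash
python3 -m inch '[[[10,-36,0],0],[[20,-73,0],0],[[30,-109,0],0],[[40,-146,0],0],[[50,-182,0],0],[[60,-218,0],0],[[70,-255,0],0],[[80,-291,0],0],[[90,-328,0],0],[[100,-364,0],0],[[110,-400,0],0],[[120,-437,0],0],[[120,-437,0],0],[[120,-437,-40],0],[[120,-437,-80],0],[[120,-437,-105],0],[[120,-437,-114],0],[[120,-437,-114],0],[[120,-437,-114],0]]' 75; python3 -m inch '[[[0,0,0],0],[[0,0,0],0],[[0,0,0],0],[[0,0,0],0],[[0,0,0],0],[[0,0,0],0],[[0,0,0],0],[[0,0,6],0],[[0,0,12],0],[[1,5,12],0],[[2,15,12],0],[[2,15,12],0],[[2,15,8],0],[[2,15,4],0],[[2,15,2],0],[[2,15,2],0]]' 20 30
```

```text
clock: 34.47
tcp_pos: [0.6027, -0.0402, 0.0706]
orientation: [0.0, -0.668, 0.744, -0.0]
contact_force: [0.2, 0.1, 0.0]
grip_width: 0.882
grip_force: 0.0
clock: 35.8
tcp_pos: [0.6041, -0.0246, 0.0713]
orientation: [0.0, -0.668, 0.744, 0.0]
contact_force: [-1.7, 0.4, 3.9]
grip_width: 0.454
grip_force: 30.7
```

```bash
python3 -m inch '[[[0,0,0],0],[[0,0,0],0],[[0,0,0],0],[[0,0,0],0],[[0,0,0],0],[[0,0,30],0],[[0,0,65],0],[[0,0,100],0],[[0,0,110],0]]' 65
```

```text
clock: 36.55
tcp_pos: [0.6057, -0.0248, 0.1871]
orientation: [0.002, -0.668, 0.744, -0.002]
contact_force: [1.0, 0.5, -0.2]
grip_width: 0.761
grip_force: 0.0
```

```bash
python3 -m inch '[[[-10,36,0],0],[[-20,73,0],0.1],[[-30,109,0],0.2],[[-40,146,0],0.3],[[-50,182,0],0.4],[[-60,218,0],0.46],[[-70,255,0],0.46],[[-80,291,0],0.46],[[-90,328,0],0.46],[[-100,364,0],0.46],[[-110,400,0],0.46],[[-122,422,0],0.46],[[-122,422,0],0.46],[[-122,422,0],0.46]]' 60
python3 - <<'E'
from h import *
im=get_image("top")[:,:,::-1]
cv2.imwrite("pics/c11.png",cv2.resize(im[190:320,225:465],None,fx=3.3,fy=3.3,interpolation=cv2.INTER_CUBIC))
look("top",[("green_0_mid",.088)])
E
```

```text
clock: 37.72
tcp_pos: [0.4816, 0.3984, 0.1807]
orientation: [0.0, 0.821, -0.571, -0.0]
contact_force: [1.1, -0.3, -0.0]
grip_width: 0.703
grip_force: 0.0
top green_0_mid 0.97 [601.8 -23.9] [603.1 -25.2] 75 41 -1.9 [347, 230, 376, 248]
```

View pics/c11.png

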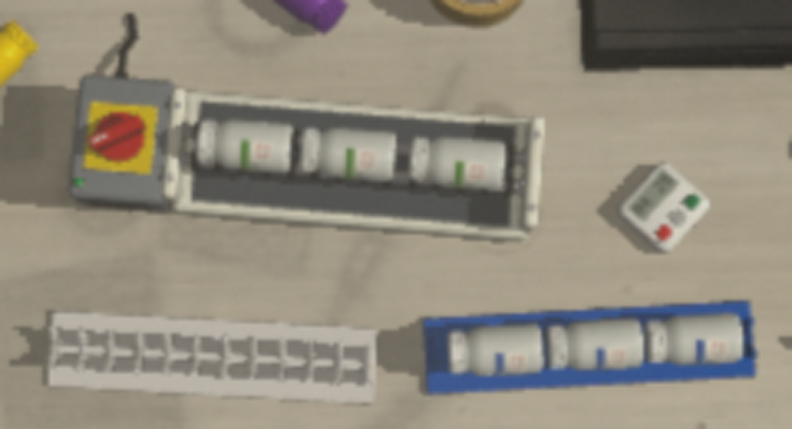

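```bash
python3 -m inch '[[[28,-27,0],0],[[56,-55,0],0],[[84,-82,0],0],[[112,-110,0],0],[[140,-137,0],0],[[150,-147,0],0],[[150,-147,0],0],[[150,-147,-35],0],[[150,-147,-65],0],[[150,-147,-80],0],[[150,-147,-89],0],[[150,-147,-89],0],[[150,-147,-89],0]]' 60; python3 -m inch '[[[0,0,0],0],[[0,0,0],0],[[0,0,0],0],[[0,0,0],0],[[0,0,0],0],[[0,0,0],0],[[0,0,0],0],[[0,0,0],0]]' 0 40
```

```text
clock: 38.95
tcp_pos: [0.6322, 0.2505, 0.0932]
orientation: [-0.0, 0.82, -0.572, 0.0]
contact_force: [-1.1, 0.1, 1.3]
grip_width: 0.703
grip_force: 0.0
clock: 39.62
tcp_pos: [0.6317, 0.2502, 0.0935]
orientation: [0.0, 0.82, -0.572, -0.0]
contact_force: [-6.4, -2.3, 5.8]
grip_width: 0.125
grip_force: 39.4
```

```bash
python3 -m inch '[[[0,0,0],-0.1],[[0,0,0],-0.2],[[0,0,0],-0.3],[[0,0,0],-0.4],[[0,0,0],-0.5],[[0,0,0],-0.6],[[0,0,0],-0.7],[[0,0,0],-0.8],[[0,0,0],-0.9],[[0,0,0],-1.0],[[0,0,0],-1.06],[[0,0,0],-1.06],[[0,0,0],-1.06]]'; python3 -m inch '[[[0,0,0],0],[[0,0,0],0],[[0,0,0],0],[[0,0,0],0],[[0,0,35],0],[[0,0,70],0],[[0,0,100],0],[[-28,27,100],0],[[-56,55,100],0],[[-84,82,100],0],[[-112,110,100],0],[[-140,137,100],0],[[-150,147,100],0],[[-150,147,100],0]]' 60;  python3 - <<'E'
from h import *
im=get_image("top")[:,:,::-1]
cv2.imwrite("pics/c12.png",cv2.resize(im[190:320,225:465],None,fx=3.3,fy=3.3,interpolation=cv2.INTER_CUBIC))
E
```

```text
clock: 40.7
tcp_pos: [0.6301, 0.2507, 0.0935]
orientation: [-0.002, -0.419, 0.908, 0.001]
contact_force: [-14.1, -1.4, 11.0]
grip_width: 0.123
grip_force: 49.2
clock: 41.87
tcp_pos: [0.4802, 0.3996, 0.1926]
orientation: [0.0, -0.42, 0.908, 0.0]
contact_force: [0.8, 0.2, -0.4]
grip_width: 0.705
grip_force: 0.0
```

View pics/c12.png

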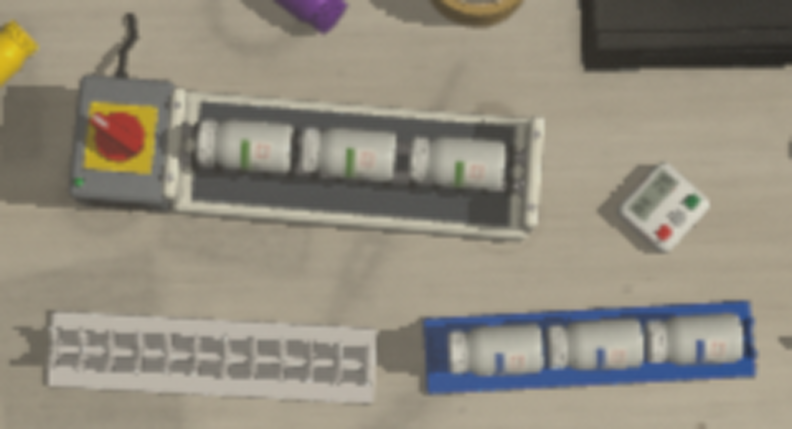

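The switch bar at crop pixel (118,135) is back in its original "on" direction. The three green bottles lie on the rollers at x ≈ 245, 348 and 458, and the three blue ones lie in the blue rack.

```bash
python3 -c "
from cell import workorder;print(workorder.close_job())"
```

```text
the job is handed in; nothing more can be done
None
```

I turned the switch off, moved the three blue-labelled bottles to the blue rack, laid the three green-labelled ones apart on the rollers, turned the switch on again and handed the job in at about 42 s; the last picture showed all of this, but no verdict came back.

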